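# Clamp a block in the drilling fixture with the push rod and cam lever

### The arm

A 6-joint arm with a two-finger parallel gripper is mounted at the origin on the work surface. World frame = base frame: x ahead of the robot, y to its left, z up, the work surface at z = 0. Lengths are in mm, angles in rad, forces in N, time in s.
With the tool pointing down it reaches from about 300 to 875 mm from the base axis. Payload 6.4 kg.
Tool frame: the origin (TCP) lies midway between the tips of the shut fingers; the grasp point (between the pads) lies 19 mm behind it (ctrl.pinch_z is the distance from the TCP to the grasp point, in mm); z points along the fingers, y is the direction in which the jaws open and shut (so a half turn about z gives the same grasp; the last joint's range is limited). The gripper opens to 88 mm and grips with 3 to 60 N. Pads are 18 mm wide; open, the fingers measure 123 mm over their backs; the gripper's body (75 mm by 187 mm) begins 45 mm behind the grasp point.
Start: joints at [-1.334, 0.181, 1.607, -0, 1.354, -0.206], TCP at [246.388, -519.552, 238.714] pointing down, gripper open.
Joint ranges: [-2.99, 2.99], [-0.89, 2.07], [0.3, 2.58], [-1.14, 4.28], [0, 2.63], [-3.12, 3.12]. Speed limits (rad/s): [2.57, 2.57, 3.01, 3.14, 3.14, 3.14].

### API

Orientations are given as a unit quaternion [x, y, z, w].
In Python, from plant import ctrl gives the robot as it stands. The module is installed in compiled form; this text tells all that it offers.
- The arm moves only by the tool servo_tool, never from a script. Its argument "deltas" is a list of rows, each a list of 5 numbers: the finger opening in mm, from 0 to 88.1, then the shift along the tool's x, y, z in mm, then the turn about the tool's z in degrees. A call has 1 to 12 rows; each row is the pose to reach, as a shift and turn from the pose measured when the call began, along the tool's axes at that moment; what a row does not reach only later rows make up. A row lasts 1/8 s, in which the tool goes at most 62.5 mm and 10.7 degrees, less where a joint would pass 70% of its speed; a pose out of reach is approached as far as the arm can. A call with a gripper value outside its range is refused whole. The fingers move at their own pace and stop on an object; "grip_force" is the grip in N (left out, the last holds). Time passes only in rows, so rows that repeat a pose let the fingers close. It gives the time, the measured TCP pose, the force and the opening at its end, in the units of the state.
- ctrl.state(): the state, without advancing time (a new reading comes with each control period).
- ctrl.camera(name): name is "scene" or "top" or "wrist"; returns a dict with "img" (384x512x3 uint8, red, green, blue), "intrinsics" (3x3 intrinsics, pixels), "eye" and "attitude" of the camera in the world. Camera axes: x right, y up, looking along -z (the intrinsics and any distortion apply to the point x, -y, -z); pixel columns grow to the right and rows downward; lengths in mm; the calibration is good to about 2 mm. A picture is of the moment at which its call begins. There is no depth.
- ctrl.hand_in(): hands the job in, once; it reports no verdict.
The state is a dict: "time_s": time; "q": joint angles; "qd": joint speeds; "effort": joint torques, N m; "eef_pos": TCP position; "ee_rot": TCP orientation; "ft_force": force on the tool from outside, world axes, zero at the start; "ft_torque": the same for the moment, N m; "grip_width": finger opening in mm.
Only numpy, scipy, OpenCV 4.12 (cv2) and the standard library are available. Lean on these libraries where they do the work, as an engineer would, in place of code of your own. Each camera call takes 0.05 s, during which the arm holds its last target.

### The job

Get the loose aluminium block ready for drilling: slide the fixture's push rod forward so that its pad pushes the block fully home and flush against the fixed jaw, and press it there for a moment, firmly but gently (about 12 N at the handle, well under 25 N). Leaving the rod there, flip the cam lever over centre until it lies fully closed, so that the rod is locked against the block, then let go of everything. Leave the screwdriver, the tape roll and the steel cup where they are.

Things in the scene. Friction and masses are not known exactly. Their poses are not given: they have to be found in the camera images.
- fixture: Grey and dark steel clamping fixture bolted to the bench: base plate 100 x 330 x 12 mm (long along its y). Origin on the bench surface (z = 0) under the lever's hinge; its x, y, z axes are called the fixture's axes below. The guide block (60 x 40 mm, centred on the origin, up to 55 mm high, with two hinge cheeks up to 90 mm) carries rod and lever. The rod runs along fixture y; the jaw is at the +y end, the rod's handle at the -y end.
- rod_handle (a point): Middle of the rod's upright black handle, a vertical post 18 mm in diameter; this point is 72 mm above the bench, the post spans 40 to 100 mm above it. It moves with the rod, and lies 210 mm behind the pad's front face (towards -fixture y). Nothing stands beside it.
- push_rod: Steel push rod, 14 mm thick, with a black round pad on its front end (26 mm across, 10 mm thick) and an upright handle at its rear end. Origin at the centre of the pad's front face, 30 mm above the bench; +y points to the block and the jaw. It only slides along fixture y (stops 40 and 125 mm from the fixture's origin; the block is home when the pad's face is at 115 mm), with about 3 N of friction, and stays where it is left while the lever is open.
- block: Loose aluminium workpiece, 40 (x) x 50 (y) x 36 mm high, about 0.19 kg, two dark hole marks on top. It lies on the base plate between pad and jaw, some way short of the jaw and a little skew. Origin at the centre of its underside; its +y end faces the jaw.
- jaw: Fixed steel jaw, 80 mm wide, 22 mm thick, 42 mm high above the base plate. Origin at the middle of the foot of its front face (level with the plate's top); the face looks to -y (to the block). Axes parallel to the fixture's.
- cam_lever (a joint): Lever angle, rad: 0 open (20 degrees beyond upright, leaning to +fixture x), 0.35 upright, 1.92 closed (level, pointing to -fixture x, on a hard stop). From 0.25 disc springs resist, up to 13 N at the grip near 1.1; dead centre is 1.65. Let go before 1.5 it springs back open; near dead centre friction can leave it standing; past 1.8 it snaps shut, and a press down sets it on the stop.
- lever_hinge (a point): The lever's pivot, fixed on the fixture 76 mm above the bench; the hinge axis runs along fixture y.
- lever_grip (a point): Centre of the black crossbar grip on the end of the lever, a barrel 20 mm in diameter and 28 mm long with flat ends, its axis along fixture y, 100 mm from the hinge; it swings about the hinge in the fixture's x-z plane. The steel arm that carries it is 12 mm wide (fixture y) and 9 mm thick. The barrel can be pinched from above by its flat ends (across fixture y), and then pivots between the fingers, or be pushed.
- screwdriver: Bystander: screwdriver lying beside the fixture on its -x side. Origin at its underside.
- tape: Bystander: roll of tape lying flat, 72 mm across, 20 mm high, on the fixture's +x side. Origin at the centre of its underside.
- pot: Bystander: open steel cup, 66 mm across, 70 mm high, on the fixture's +x side. Origin at the centre of its underside.
Mind the look-alikes: they are no part of the job. There is more than one size of the block; the job needs the middle-sized.

How it is judged:
By the outcome, as a careful person would: the job done as asked, in the order asked, and still so for the second after the job is handed in, with the robot touching nothing.
It also fails if it takes over 72 s, if anything falls off the work surface, if the arm or the gripper's body presses on something with over 40 N, if the wrist force passes 120 N, or if a joint passes its speed limit or range.

## Working session

There is one attempt and no reset: what is moved stays moved. The work goes in short steps, Python scripts to look and compute and a tool call to move; the robot and the scene stay as the last step left them, time stands still between calls to the robot, and variables do not carry over. Pictures are saved under pics/ and viewed, and the job is handed in when it is done.

Besides the shell and the picture viewer there is one more tool, called by a JSON object that holds its "op" and its "data". servo_tool: Moves the arm, as the interface text tells. Its arguments: {"type":"object","properties":{"deltas":{"type":"array","items":{"type":"array","items":{"type":"number"}}},"grip_force":{"type":"number"}},"required":["deltas"]}

```bash
mkdir -p pics; cat > h.py <<'E'
import numpy as np, cv2
from scipy.spatial.transform import Rotation as R
from plant import ctrl
def snap(name,fn):
    c=ctrl.camera(name); cv2.imwrite(f'pics/{fn}.png',c['img'][:,:,::-1])
    np.savez(f'pics/{fn}.npz',**{k:np.array(c[k]) for k in c if k!='img'})
    print(fn,{k:np.round(np.array(c[k]),3).tolist() for k in c if k!='img'}); return c
def load(fn): return dict(np.load(f'pics/{fn}.npz'))
def rot(c):
    a=np.array(c['attitude']); return a if a.shape==(3,3) else R.from_quat(a).as_matrix()
def ray(c,uv):
    K=np.array(c['intrinsics']); p=np.linalg.inv(K)@[uv[0],uv[1],1]
    return np.array(c['eye']), rot(c)@np.array([p[0],-p[1],-p[2]])
def at_z(c,uv,z):
    e,d=ray(c,uv); return e+d*(z-e[2])/d[2]
def proj(c,P):
    p=rot(c).T@(np.array(P)-np.array(c['eye'])); p=np.array([p[0],-p[1],-p[2]]); q=np.array(c['intrinsics'])@p; return q[:2]/q[2]
def st():
    s=ctrl.state(); print({k:np.round(np.array(s[k]),3).tolist() for k in s})
    return s
E
python3 -c "
from h import *
st()
for n in ['scene','top','wrist']: snap(n,n+'0')"
```

```text
{'time_s': 0.0, 'q': [-1.334, 0.182, 1.608, -0.0, 1.354, -0.206], 'qd': [-0.0, 0.0, 0.001, 0.001, -0.001, 0.001], 'effort': [-0.001, -43.387, -34.185, 0.07, 0.038, -0.0], 'eef_pos': [246.251, -519.012, 237.843], 'ee_rot': [0.976, 0.22, -0.0, -0.001], 'ft_force': [-0.312, 0.151, -0.26], 'ft_torque': [0.006, -0.025, -0.01], 'grip_width': 88.039}
scene0 {'intrinsics': [[485.526, 0.0, 255.74], [0.0, 485.526, 202.123], [0.0, 0.0, 1.0]], 'eye': [1193.412, 670.909, 718.496], 'attitude': [0.179, 0.437, 0.815, 0.337]}
top0 {'intrinsics': [[489.809, 0.0, 253.675], [0.0, 489.809, 188.244], [0.0, 0.0, 1.0]], 'eye': [451.748, 47.435, 1017.746], 'attitude': [0.048, -0.054, -0.699, 0.711]}
wrist0 {'intrinsics': [[333.769, 0.0, 254.4], [0.0, 333.769, 195.095], [0.0, 0.0, 1.0]], 'eye': [316.84, -485.4, 384.057], 'attitude': [-0.129, 0.083, -0.528, 0.835]}
```

View pics/scene0.png

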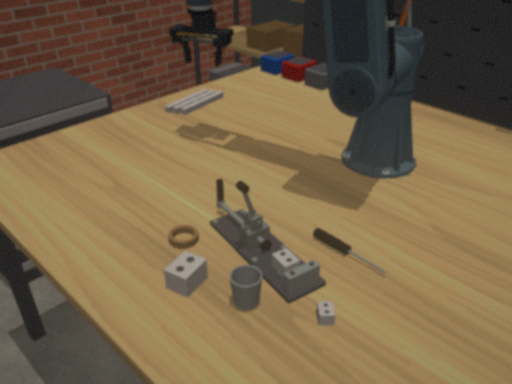

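View pics/top0.png

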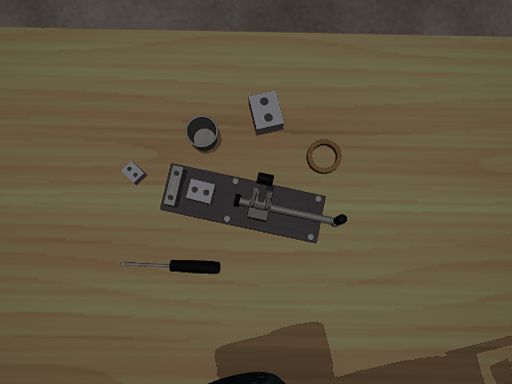

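```bash
python3 -c "
import cv2
i=cv2.imread('pics/top0.png')
print(i.shape)
"
```

```text
(384, 512, 3)
```

The top view shows the fixture with its jaw at about (174,186), block (201,191), pad (238,201), lever grip (265,180) and rod handle (340,219). The small and large block look-alikes are outside the fixture. I'll zoom in to get exact pixels.

```bash
python3 -c "
import cv2
i=cv2.imread('pics/top0.png')[150:250,155:355]
i=cv2.convertScaleAbs(i,alpha=1.6)
cv2.imwrite('pics/top0z.png',cv2.resize(i,None,fx=4,fy=4,interpolation=cv2.INTER_CUBIC))
i=cv2.imread('pics/scene0.png')[165:315,195:345]
cv2.imwrite('pics/scene0z.png',cv2.resize(i,None,fx=4,fy=4,interpolation=cv2.INTER_CUBIC))
"
```

```text
(no output)
```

View pics/top0z.png

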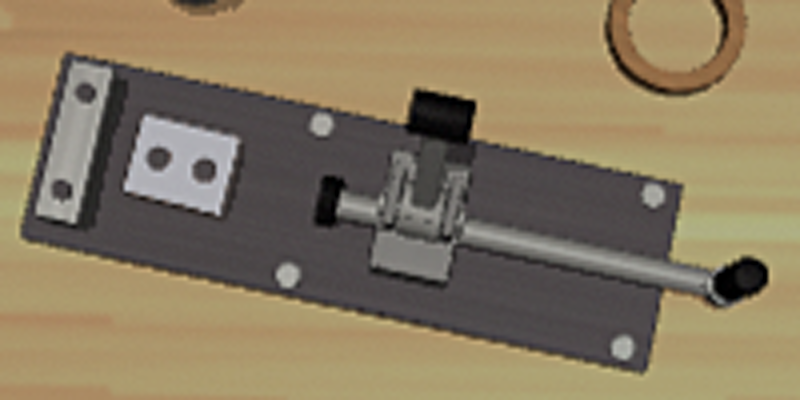

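View pics/scene0z.png

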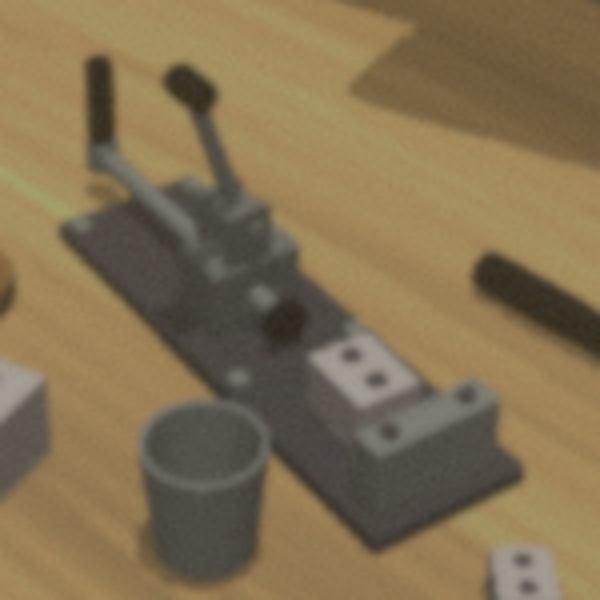

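```bash
cat > fit.py <<'E'
from h import *
from scipy.optimize import least_squares
c=load('top0')
z=lambda x,y:np.array([155+(x+.5)/4-.5,150+(y+.5)/4-.5])
# plate corners -> yaw & width check
P=[at_z(c,z(*p),12)[:2] for p in [(67,52),(683,184),(645,373),(22,238)]]
print(np.round(P,1),[round(np.linalg.norm(P[i]-P[(i+1)%4]),1) for i in range(4)])
# corrs: fixture pts ; +x fixture is up in image
C=[((40,187,54),(68,56)),((40,165,54),(112,68)),((-40,165,54),(79,224)),((-40,187,54),(37,214)),
((-30,20,55),(371,268)),((-30,-20,55),(447,283)),]
w=lambda s,p:np.r_[s[0]+np.cos(s[2])*p[0]-np.sin(s[2])*p[1],s[1]+np.sin(s[2])*p[0]+np.cos(s[2])*p[1],p[2]]
def res(s):
    r=[proj(c,w(s,p))-z(*q) for p,q in C]
    for (x,y),q in zip([(50,s[3]+330),(50,s[3]),(-50,s[3]),(-50,s[3]+330)],[(67,52),(683,184),(645,373),(22,238)]): r.append(proj(c,w(s,(x,y,12)))-z(*q))
    return np.ravel(r)
f=least_squares(res,[450,40,-0.2,-140],x_scale=[10,10,.1,10],loss='soft_l1'); s=f.x
print('pose',np.round(s,4),'deg',np.degrees(s[2])); print(np.round(res(s).reshape(-1,2),2))
np.save('fix.npy',s)
inv=lambda P:np.r_[np.array([[np.cos(s[2]),np.sin(s[2])],[-np.sin(s[2]),np.cos(s[2])]])@(np.array(P)[:2]-s[:2]),P[2]]
for n,q,h in [('handle top',(750,272),100),('pad frontT',(319,178),43),('pad',(320,200),43),('grip',(441,115),76+94),
 ('blk1',(145,114),48),('blk2',(242,137),48),('blk3',(221,217),48),('blk4',(123,193),48)]:
    print(n,np.round(at_z(c,z(*q),h),1),np.round(inv(at_z(c,z(*q),h)),1))
for n,p in [('grip',(34,0,170)),('jawfoot',(0,165,12))]: print(n,w(s,p),(proj(c,w(s,p))-[155,150])*4)
# check with scene
d=load('scene0')
for n,p in [('grip',(34.2,0,170)),('jaw top front L',(40,165,54)),('jaw back -x',(-40,187,54))]: print('scene',n,np.round(proj(d,w(s,p)),1),np.round((proj(d,w(s,p))-[195,165])*4))
E
python3 fit.py
```

```text
[[ 648.7  212.1]
 [ 584.8 -109.4]
 [ 487.   -89.4]
 [ 550.9  231.3]] [np.float64(327.8), np.float64(99.8), np.float64(327.1), np.float64(99.7)]
pose [ 5.612409e+02  2.710360e+01 -1.963000e-01 -1.303203e+02] deg -11.249245404535133
[[ 0.95  0.74]
 [ 0.68  0.04]
 [-0.44 -0.03]
 [-0.78  0.12]
 [-0.61 -0.52]
 [ 0.25  0.02]
 [-0.5  -0.27]
 [ 0.52 -0.04]
 [ 0.74  0.12]
 [-0.66 -0.15]]
handle top [ 531.9 -127.   100. ] [   1.3 -156.9  100. ]
pad frontT [580.5  78.3  43. ] [ 8.9 54.  43. ]
pad [569.4  77.5  43. ] [-1.8 51.1 43. ]
grip [592.6  21.4 170. ] [ 31.8   0.5 170. ]
blk1 [610.7 166.   48. ] [ 21.4 145.8  48. ]
blk2 [599.9 117.1  48. ] [20.4 95.8 48. ]
blk3 [559.5 126.4  48. ] [-21.1  97.1  48. ]
blk4 [570.7 175.5  48. ] [-19.7 147.4  48. ]
grip [594.58772334  20.47100242 170.        ] [441.63912175 108.96062466]
jawfoot [593.42870826 188.93362938  12.        ] [106.05752052 156.05273564]
scene grip [240.2 186.4] [181.  86.]
scene jaw top front L [282.1 271.4] [348. 426.]
scene jaw back -x [319.5 262.9] [498. 392.]
```

Scene and top agree to about 1 px and the sizes match, except the plate reads 327 mm long instead of 330. Fixture pose is (561, 27) with yaw −11.25°, and the handle is at fixture y ≈ −157 (pad ≈ 53). I'll push the handle from behind with closed fingers, tool x along fixture +y.

{"op": "servo_tool", "data": {"deltas": [[60,20,-10,0,-3],[40,60,-30,0,-8],[20,100,-50,5,-14],[0,150,-75,15,-20],[0,195,-98,25,-26],[0,240,-120,40,-32],[0,285,-143,50,-38],[0,325,-163,60,-44],[0,365,-183,70,-49],[0,393,-197,80,-53],[0,402,-202,85,-53.3],[0,402,-202,85,-53.3]], "grip_force": 30}}

```text
time_s: 1.65
eef_pos: [522.6, -163.4, 153.0]
ee_rot: [0.773, 0.634, 0.0, -0.001]
ft_force: [-0.4, 0.2, -0.7]
grip_width: 0.5
```

```bash
cat >> h.py <<'E'
def fx():
    s=np.load('fix.npy'); st_=ctrl.state(); p=np.array(st_['eef_pos']); d=p[:2]-s[:2]; c,n=np.cos(s[2]),np.sin(s[2])
    f=[c*d[0]+n*d[1],-n*d[0]+c*d[1],p[2]]
    T=R.from_quat(st_['ee_rot']).as_matrix(); F=np.array(st_['ft_force'])
    print('t',st_['time_s'],'fix TCP',np.round(f,1),'toolx head',np.round(np.degrees(np.arctan2(T[1,0],T[0,0])),2),'tilt',np.round(T[:,2],4),'F fix',np.round([c*F[0]+n*F[1],-n*F[0]+c*F[1],F[2]],2),'w',st_['grip_width'])
E
python3 -c "
from h import *
fx(); snap('wrist','wrist1'); snap('scene','scene1')"
```

```text
t 1.65 fix TCP [  -0.8 -194.4  153. ] toolx head 78.73 tilt [-0.0013  0.0016 -1.    ] F fix [-0.4   0.13 -0.67] w 0.45840519106436095
wrist1 {'intrinsics': [[333.769, 0.0, 254.4], [0.0, 333.769, 195.095], [0.0, 0.0, 1.0]], 'eye': [537.331, -86.122, 299.25], 'attitude': [-0.152, 0.016, -0.097, 0.983]}
scene1 {'intrinsics': [[485.526, 0.0, 255.74], [0.0, 485.526, 202.123], [0.0, 0.0, 1.0]], 'eye': [1193.412, 670.909, 718.496], 'attitude': [0.179, 0.437, 0.815, 0.337]}
```

View pics/wrist1.png

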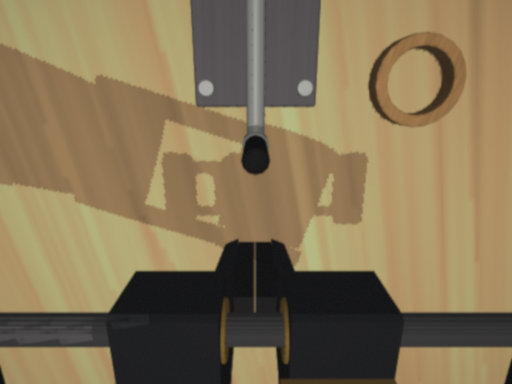

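View pics/scene1.png

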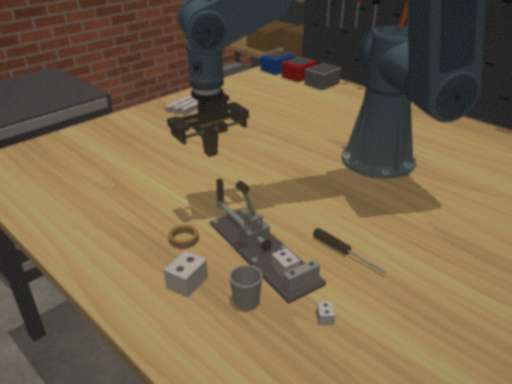

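The wrist view shows the post centred at col 256 with the finger seam at col 255, so the alignment is good. Next I descend and approach.

{"op": "servo_tool", "data": {"deltas": [[0,0,0,30,0],[0,0,0,70,0],[0,0,0,85,0],[0,5,0,85,0],[0,10,0,85,0],[0,14,0,85,0],[0,18,0,85,0],[0,22,0,85,0],[0,26,0,85,0],[0,30,0,85,0],[0,34,0,85,0],[0,38,0,85,0]]}}

```text
time_s: 3.25
eef_pos: [530.3, -127.5, 68.9]
ee_rot: [0.774, 0.633, 0.0, -0.0]
ft_force: [0.2, -2.9, 2.7]
grip_width: 0.8
```

```bash
python3 -c "
from h import *
fx(); snap('wrist','wrist2'); fx()"
```

```text
t 3.25 fix TCP [  -0.2 -157.6   68.9] toolx head 78.61 tilt [ 2.e-04  6.e-04 -1.e+00] F fix [ 0.74 -2.81  2.67] w 0.7503623286168927
wrist2 {'intrinsics': [[333.769, 0.0, 254.4], [0.0, 333.769, 195.095], [0.0, 0.0, 1.0]], 'eye': [545.061, -50.081, 215.054], 'attitude': [-0.153, 0.015, -0.098, 0.983]}
t 3.3 fix TCP [  -0.2 -157.1   68.8] toolx head 78.63 tilt [ 3.e-04  1.e-03 -1.e+00] F fix [ 0.76 -2.52  2.15] w 0.42584821216032237
```

View pics/wrist2.png

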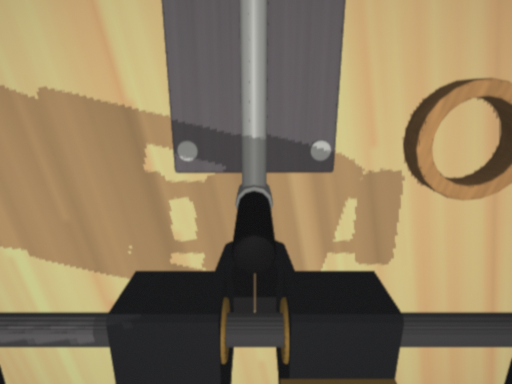

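In contact at about 2.7 N, which is the rod's friction. The handle is centred on the fingers, so I'll continue.

{"op": "servo_tool", "data": {"deltas": [[0,3,0,0,0],[0,6,0,0,0],[0,9,0,0,0],[0,12,0,0,0],[0,15,0,0,0],[0,18,0,0,0],[0,21,0,0,0],[0,24,0,0,0],[0,27,0,0,0],[0,30,0,0,0],[0,32,0,0,0],[0,33,0,0,0]]}}

```text
time_s: 4.8
eef_pos: [536.8, -94.5, 68.8]
ee_rot: [0.774, 0.634, 0.0, -0.0]
ft_force: [-0.9, -3.8, 1.8]
grip_width: 0.3
```

```bash
cat > z.py <<'E'
from h import *
import sys
fx(); fn=sys.argv[1]
t=snap('top',fn+'t')['img'][150:250,155:355,::-1]; s=snap('scene',fn+'s')['img'][165:315,195:345,::-1]
cv2.imwrite(f'pics/{fn}tz.png',cv2.resize(cv2.convertScaleAbs(t,alpha=1.6),None,fx=4,fy=4,interpolation=cv2.INTER_CUBIC))
cv2.imwrite(f'pics/{fn}sz.png',cv2.resize(s,None,fx=4,fy=4,interpolation=cv2.INTER_CUBIC)); fx()
E
python3 z.py a | grep fix
```

```text
t 4.8 fix TCP [  -0.2 -124.    68.8] toolx head 78.63 tilt [ 0.     0.001 -1.   ] F fix [-0.17 -3.91  1.78] w 0.2705754001828293
t 4.9 fix TCP [  -0.2 -124.    68.8] toolx head 78.63 tilt [ 1.0e-04  1.2e-03 -1.0e+00] F fix [ 0.6  -3.13  1.46] w 0.32785270218903195
```

View pics/atz.png

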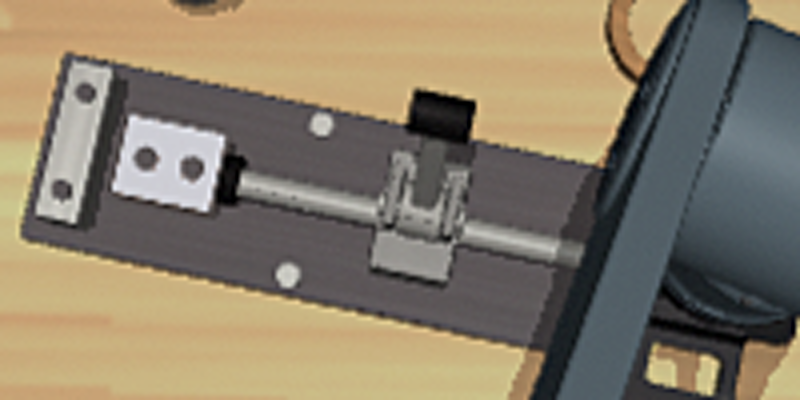

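View pics/asz.png

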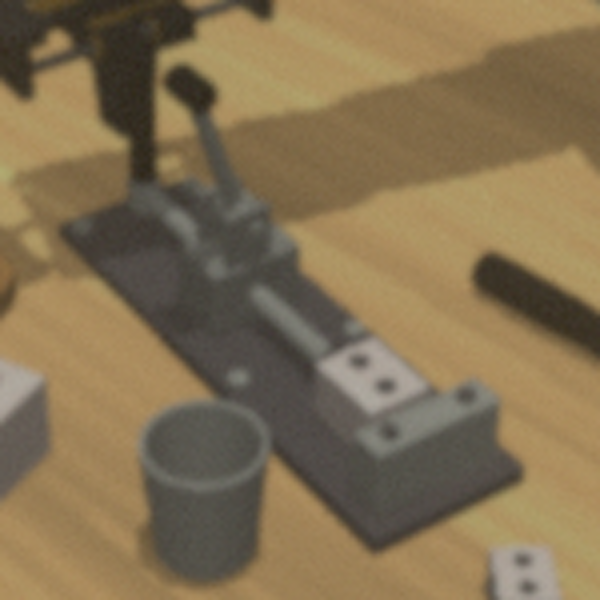

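The pad now touches the block, which has moved about 6 mm, leaving roughly 13 mm to go.

{"op": "servo_tool", "data": {"deltas": [[0,2,0,0,0],[0,4,0,0,0],[0,6,0,0,0],[0,7,0,0,0],[0,8,0,0,0],[0,8.5,0,0,0],[0,9,0,0,0]]}}

```text
time_s: 5.78
eef_pos: [538.6, -85.6, 68.8]
ee_rot: [0.774, 0.634, 0.0, -0.0]
ft_force: [-0.9, -4.2, 1.5]
grip_width: 0.4
```

{"op": "servo_tool", "data": {"deltas": [[0,0.5,0,0,0],[0,1,0,0,0],[0,1.5,0,0,0],[0,2,0,0,0]]}}

```text
time_s: 6.28
eef_pos: [539.0, -83.6, 68.8]
ee_rot: [0.774, 0.634, 0.0, -0.0]
ft_force: [-1.3, -3.5, 1.9]
grip_width: 0.2
```

{"op": "servo_tool", "data": {"deltas": [[0,0.4,0,0,0],[0,0.8,0,0,0],[0,1.2,0,0,0]]}}

```text
time_s: 6.65
eef_pos: [539.2, -82.9, 68.8]
ee_rot: [0.774, 0.634, 0.0, -0.0]
ft_force: [-2.2, -6.9, 1.3]
grip_width: 0.4
```

{"op": "servo_tool", "data": {"deltas": [[0,0.4,0,0,0],[0,0.8,0,0,0]]}}

```text
time_s: 6.9
eef_pos: [539.2, -82.9, 68.8]
ee_rot: [0.774, 0.634, -0.0, 0.0]
ft_force: [-1.7, -8.6, 2.5]
grip_width: 0.5
```

{"op": "servo_tool", "data": {"deltas": [[0,0.4,0,0,0],[0,0.8,0,0,0]]}}

```text
time_s: 7.15
eef_pos: [539.2, -82.9, 68.9]
ee_rot: [0.774, 0.634, -0.001, 0.001]
ft_force: [-1.4, -8.4, 1.2]
grip_width: 0.5
```

It has stopped against the jaw, at about 8.6 N for a 0.8 mm overtravel. I'll raise that to about 12 N and hold.

{"op": "servo_tool", "data": {"deltas": [[0,0.6,0,0,0],[0,1,0,0,0],[0,1.2,0,0,0],[0,1.2,0,0,0]]}}

```text
time_s: 7.65
eef_pos: [539.2, -82.9, 68.9]
ee_rot: [0.774, 0.634, -0.002, 0.001]
ft_force: [-2.8, -10.2, 1.7]
grip_width: 0.5
```

```bash
python3 z.py b | grep fix
```

```text
t 7.65 fix TCP [  -0.2 -112.2   68.9] toolx head 78.66 tilt [-0.0013 -0.0042 -1.    ] F fix [ -0.79 -10.55   1.66] w 0.46322574583957865
t 7.75 fix TCP [  -0.2 -112.2   68.9] toolx head 78.66 tilt [-0.0014 -0.0041 -1.    ] F fix [ 0.16 -9.65 -0.21] w 0.39908635013715515
```

View pics/btz.png

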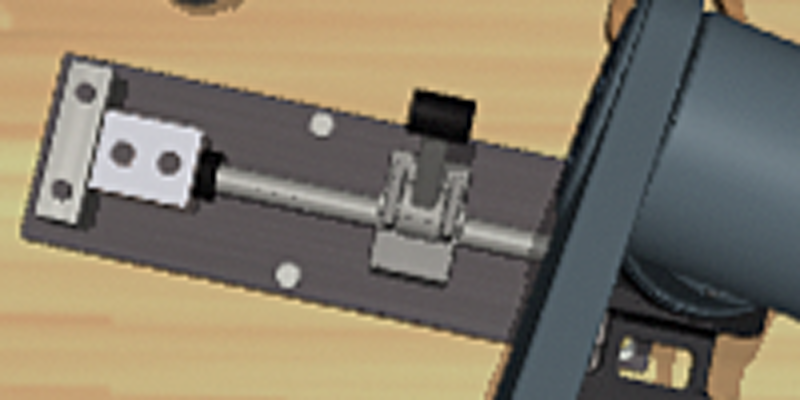

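Block sits against the jaw. I'll press slightly harder and hold for about 1 s.

{"op": "servo_tool", "data": {"deltas": [[0,1.2,0,0,0],[0,1.4,0,0,0],[0,1.5,0,0,0],[0,1.5,0,0,0],[0,1.5,0,0,0],[0,1.5,0,0,0],[0,1.5,0,0,0],[0,1.5,0,0,0],[0,1.5,0,0,0]]}}

```text
time_s: 8.88
eef_pos: [539.1, -82.9, 68.9]
ee_rot: [0.774, 0.634, -0.003, 0.002]
ft_force: [-3.3, -10.9, 1.7]
grip_width: 0.2
```

```bash
python3 -c "
from h import *
fx()"
```

```text
t 8.875 fix TCP [  -0.2 -112.2   68.9] toolx head 78.66 tilt [-0.0021 -0.0063 -1.    ] F fix [ -1.11 -11.35   1.7 ] w 0.21480272157757085
```

{"op": "servo_tool", "data": {"deltas": [[0,1.6,0,0,0],[0,1.8,0,0,0],[0,1.8,0,0,0],[0,1.8,0,0,0],[0,1.8,0,0,0],[0,1.8,0,0,0]]}}

```text
time_s: 9.62
eef_pos: [539.1, -82.9, 68.9]
ee_rot: [0.774, 0.634, -0.004, 0.003]
ft_force: [-4.0, -11.3, 1.6]
grip_width: 0.6
```

About 12 N held for over 1 s. Now I retreat, rise and turn over the lever grip.

{"op": "servo_tool", "data": {"deltas": [[0,-3,0,0,0],[0,-20,0,0,0],[0,-30,0,-30,0],[10,-30,0,-85,0],[30,-30,0,-140,-8],[50,-10,5,-146,-18],[60,15,10,-146,-28],[60,40,16,-146,-38],[60,65,22,-146,-48],[60,85,27,-146,-58],[60,100,31,-146,-68],[60,112,34,-146,-78]]}}

```text
time_s: 11.12
eef_pos: [594.9, 22.0, 213.4]
ee_rot: [0.199, 0.98, -0.004, -0.001]
ft_force: [0.4, 0.5, -0.6]
grip_width: 60.0
```

{"op": "servo_tool", "data": {"deltas": [[60,0,0,0,-8],[60,0,0,0,-12],[60,0,0,0,-12]]}}

```text
time_s: 11.5
eef_pos: [594.7, 21.7, 213.1]
ee_rot: [0.096, 0.995, -0.004, -0.002]
ft_force: [-0.1, 0.4, 0.1]
grip_width: 59.8
```

```bash
python3 z.py c | grep fix;  python3 -c "
from h import *
snap('wrist','cw')"
```

```text
t 11.5 fix TCP [ 33.9   1.3 213.1] toolx head 168.98 tilt [-0.0041 -0.0075 -1.    ] F fix [-0.14  0.42  0.07] w 59.841568188642526
t 11.6 fix TCP [ 34.    1.3 213.2] toolx head 168.92 tilt [-0.0039 -0.0078 -1.    ] F fix [-0.13  0.21 -0.77] w 60.269978290602694
cw {'intrinsics': [[333.769, 0.0, 254.4], [0.0, 333.769, 195.095], [0.0, 0.0, 1.0]], 'eye': [517.01, 38.087, 359.53], 'attitude': [-0.121, -0.094, 0.629, 0.763]}
```

View pics/cw.png

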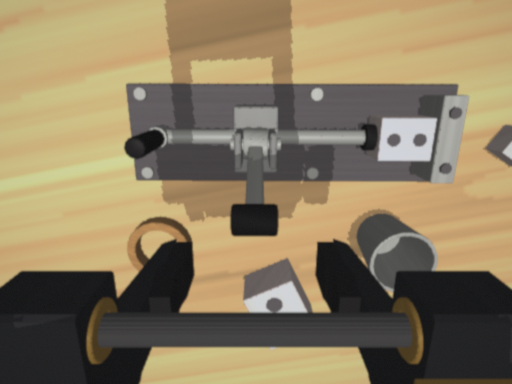

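View pics/csz.png

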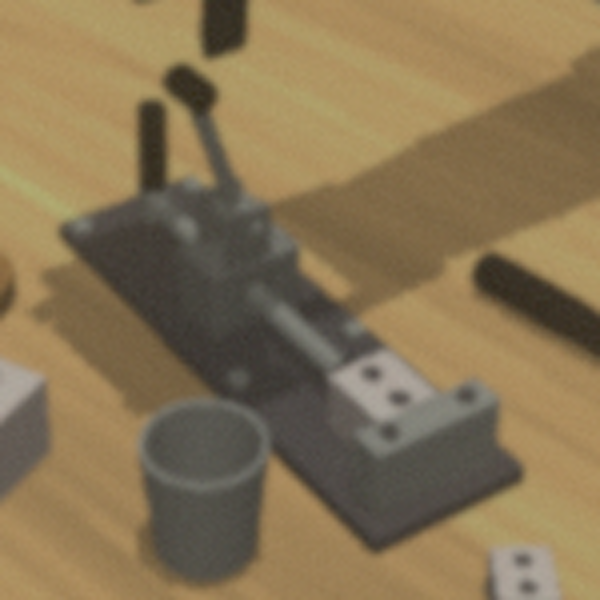

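```bash
python3 -c "
from h import *
s=np.load('fix.npy');c,n=np.cos(s[2]),np.sin(s[2])
inv=lambda P:np.round([c*(P[0]-s[0])+n*(P[1]-s[1]),-n*(P[0]-s[0])+c*(P[1]-s[1]),P[2]],1)
w=load('cw')
print(inv(at_z(w,(254.5,219.5),170)), 'jaw face', inv(at_z(w,(440,96),54)),inv(at_z(w,(432,182),54)),'blk',inv(at_z(w,(435,118),48)),inv(at_z(w,(433,160),48)),inv(at_z(w,(378,118),48)))
A=[];b=[]
for cam,uv in [(w,(254.5,219.5)),(load('top0'),(155+441/4-.4,150+115/4-.4)),(load('scene0'),(195+191/4-.4,165+89/4-.4))]:
    e,d=ray(cam,uv); d/=np.linalg.norm(d); M=np.eye(3)-np.outer(d,d); A.append(M); b.append(M@e)
print(inv(np.linalg.solve(sum(A),sum(b))))
"
```

```text
[ 30.2   1.  170. ] jaw face [-40.3 162.1  54. ] [ 37.5 167.8  54. ] blk [-21.1 163.9  48. ] [ 17.7 168.5  48. ] [-20.9 112.3  48. ]
[ 30.9   1.1 168.6]
```

Triangulation puts the grip at (31, 1, 169) against (34, 0, 170) from geometry, so within 3 mm. Descend and pinch.

{"op": "servo_tool", "data": {"deltas": [[60,0.5,0,25,0],[60,0.5,0,50,0],[60,0.5,0,62,0],[45,0.5,0,62,0],[36,0.5,0,62,0],[30,0.5,0,62,0],[20,0.5,0,62,0],[20,0.5,0,62,0],[20,0.5,0,62,0]], "grip_force": 30}}

```text
time_s: 12.78
eef_pos: [594.9, 21.1, 152.2]
ee_rot: [0.096, 0.995, -0.004, -0.0]
ft_force: [1.3, -1.7, 4.8]
grip_width: 27.4
```

```bash
python3 z.py d | grep fix;  python3 -c "
from h import *
snap('wrist','dw')"
```

```text
t 12.775 fix TCP [ 34.2   0.6 152.2] toolx head 168.93 tilt [-0.0018 -0.0084 -1.    ] F fix [ 1.6  -1.4   4.83] w 27.410861191083317
t 12.875 fix TCP [ 34.2   0.6 152.2] toolx head 168.93 tilt [-0.0018 -0.0084 -1.    ] F fix [ 0.52 -2.18  5.46] w 27.275410404740086
dw {'intrinsics': [[333.769, 0.0, 254.4], [0.0, 333.769, 195.095], [0.0, 0.0, 1.0]], 'eye': [516.804, 37.501, 298.315], 'attitude': [-0.121, -0.095, 0.629, 0.762]}
```

View pics/dw.png

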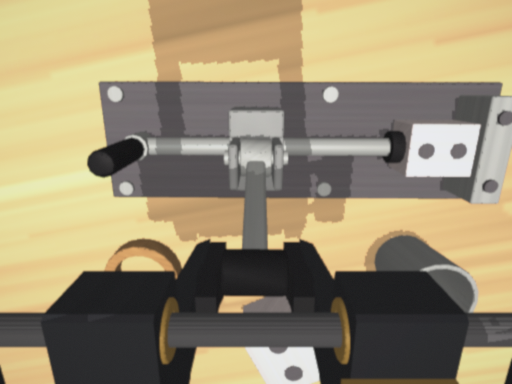

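View pics/dsz.png

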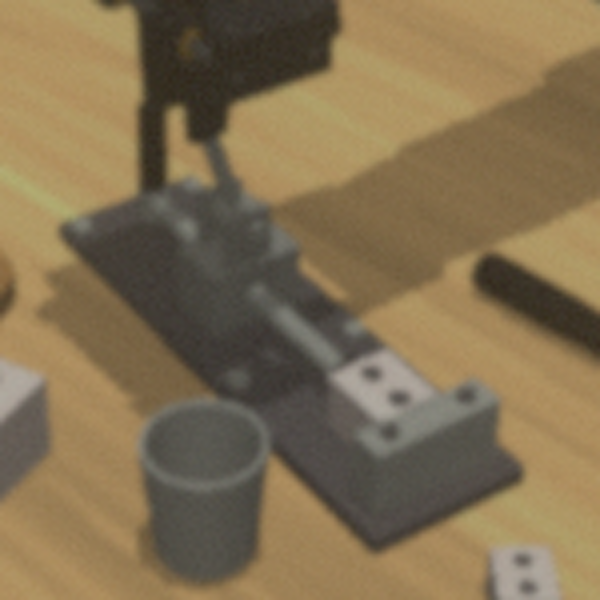

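Pinched at 27.4 mm. I'll swing along the arc, first half.

{"op": "servo_tool", "data": {"deltas": [[20,8.5,0,-3,0],[20,17,0,-4.5,0],[20,25.5,0,-5.5,0],[20,34,0,-6,0],[20,43,0,-5.5,0],[20,51.5,0,-4.5,0],[20,60,0,-2.5,0],[20,68.5,0,0,0],[20,76.5,0,3.5,0],[20,84,0,7.5,0],[20,91.5,0,12,0],[20,98.5,0,17.5,0]], "grip_force": 38}}

```text
time_s: 14.42
eef_pos: [503.4, 39.1, 139.7]
ee_rot: [0.097, 0.995, -0.004, 0.006]
ft_force: [6.9, -0.8, 24.2]
grip_width: 27.5
```

```bash
python3 -c "
from h import *
fx()"
```

```text
t 14.425 fix TCP [-59.1   0.5 139.7] toolx head 168.92 tilt [ 0.0117 -0.0102 -0.9999] F fix [ 6.89  0.57 24.25] w 27.515857231064597
```

{"op": "servo_tool", "data": {"deltas": [[20,7.2,0,5.3,0],[20,13.6,0,11.3,0],[20,19.4,0,17.9,0],[20,24.6,0,25,0],[20,29.2,0,32.5,0],[20,33.2,0,40.4,0],[20,36.4,0,48.6,0],[20,38.9,0,57.1,0]]}}

```text
time_s: 15.42
eef_pos: [466.0, 46.4, 83.2]
ee_rot: [0.096, 0.995, -0.004, 0.007]
ft_force: [-2.5, -4.4, 9.3]
grip_width: 26.7
```

```bash
python3 -c "
from h import *
fx()"
```

```text
t 15.425 fix TCP [-97.2   0.4  83.2] toolx head 168.94 tilt [ 0.013  -0.0099 -0.9999] F fix [-1.61 -4.78  9.28] w 26.679460431731496
```

At roughly 1.67 rad. Now to the stop with a light press.

{"op": "servo_tool", "data": {"deltas": [[20,1.5,0,8,0],[20,2.5,0,16,0],[20,2.8,0,22,0],[20,2.8,0,25,0],[20,2.8,0,26,0],[20,2.8,0,26,0]]}}

```text
time_s: 16.18
eef_pos: [462.4, 47.2, 56.5]
ee_rot: [0.096, 0.995, -0.004, 0.006]
ft_force: [-4.2, -7.0, -2.0]
grip_width: 26.4
```

```bash
python3 -c "
from h import *
fx()"
```

```text
t 16.175 fix TCP [-100.8    0.4   56.5] toolx head 168.94 tilt [ 0.0105 -0.0091 -0.9999] F fix [-2.71 -7.66 -1.98] w 26.392835050923345
```

{"op": "servo_tool", "data": {"deltas": [[20,0,0,1,0],[20,0,0,2,0],[20,0,0,2,0]]}}

```text
time_s: 16.55
eef_pos: [462.4, 47.1, 54.3]
ee_rot: [0.096, 0.995, -0.004, 0.006]
ft_force: [-2.4, -4.3, -3.3]
grip_width: 26.2
```

```bash
python3 z.py e | grep fix;  python3 -c "
from h import *
snap('wrist','ew')"
```

```text
t 16.55 fix TCP [-100.9    0.4   54.3] toolx head 168.93 tilt [ 0.0104 -0.009  -0.9999] F fix [-1.51 -4.65 -3.33] w 26.243154135256017
t 16.65 fix TCP [-100.9    0.4   54.3] toolx head 168.94 tilt [ 0.0104 -0.009  -0.9999] F fix [-1.47 -1.91 -3.05] w 26.63241483170519
ew {'intrinsics': [[333.769, 0.0, 254.4], [0.0, 333.769, 195.095], [0.0, 0.0, 1.0]], 'eye': [382.5, 63.704, 199.486], 'attitude': [-0.125, -0.099, 0.628, 0.762]}
```

View pics/ew.png

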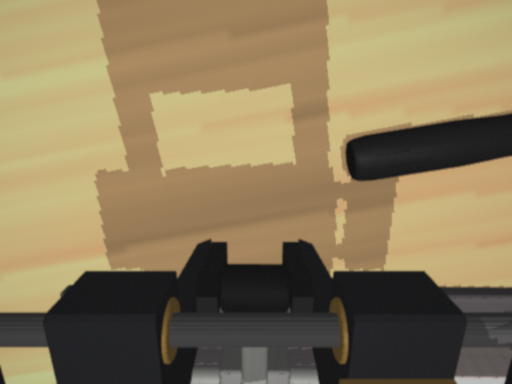

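View pics/esz.png

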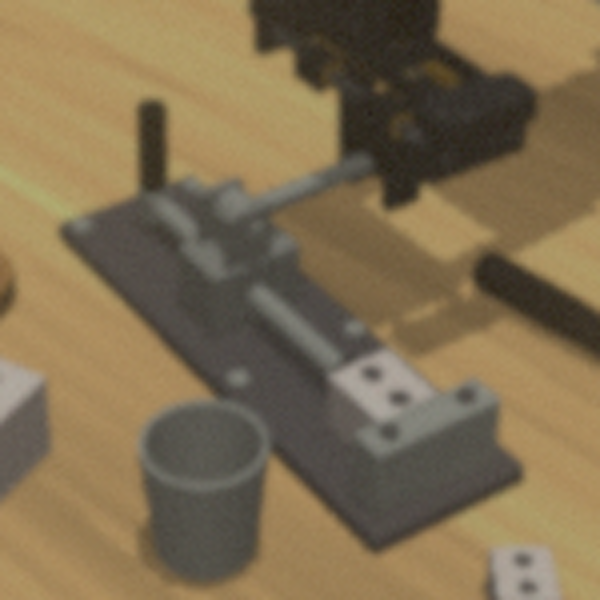

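The lever looks near level. I'll release, rise and check, then press it down with closed fingers.

{"op": "servo_tool", "data": {"deltas": [[30,0,0,0,0],[45,0,0,0,0],[58,0,0,0,0],[58,0,0,-20,0],[58,0,0,-50,0],[58,0,0,-80,0],[30,0,0,-90,0],[10,0,0,-90,0],[0,0,0,-90,0],[0,0,0,-90,0]]}}

```text
time_s: 17.95
eef_pos: [460.7, 48.1, 143.1]
ee_rot: [0.096, 0.995, -0.004, 0.004]
ft_force: [0.0, 0.3, -0.3]
grip_width: 20.3
```

```bash
python3 z.py f | grep fix;  python3 -c "
from h import *
snap('wrist','fw')"
```

```text
t 17.95 fix TCP [-102.7    0.9  143.1] toolx head 168.93 tilt [ 0.0082 -0.0086 -0.9999] F fix [-0.04  0.31 -0.3 ] w 20.307525782861724
t 18.05 fix TCP [-102.5    1.   143.5] toolx head 168.93 tilt [ 0.0088 -0.0088 -0.9999] F fix [0.16 0.04 0.62] w 12.182368780671522
fw {'intrinsics': [[333.769, 0.0, 254.4], [0.0, 333.769, 195.095], [0.0, 0.0, 1.0]], 'eye': [381.296, 64.534, 288.796], 'attitude': [-0.125, -0.099, 0.628, 0.762]}
```

View pics/fw.png

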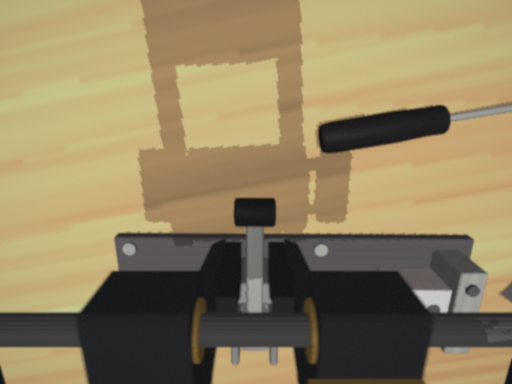

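View pics/fsz.png

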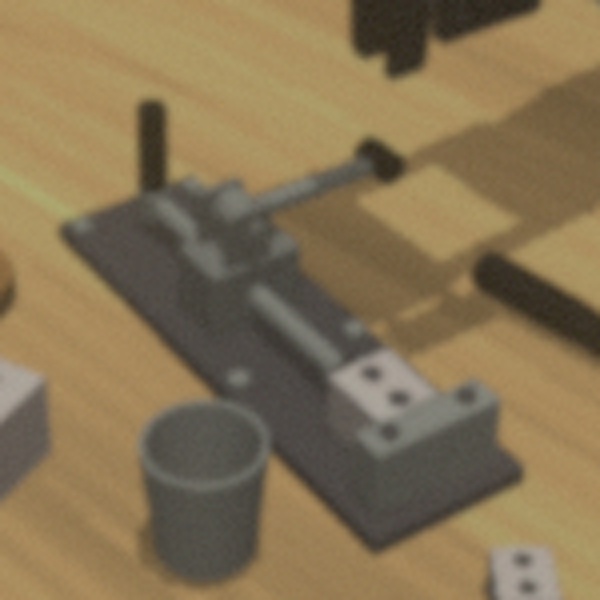

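The lever stays closed. Press down on the barrel, whose top should be at z = 86 when it is on the stop.

{"op": "servo_tool", "data": {"deltas": [[0,-2.5,-0.5,20,0],[0,-2.5,-0.5,40,0],[0,-2.5,-0.5,50,0],[0,-2.5,-0.5,53,0],[0,-2.5,-0.5,55,0],[0,-2.5,-0.5,57,0],[0,-2.5,-0.5,58,0]]}}

```text
time_s: 18.98
eef_pos: [464.6, 46.5, 86.6]
ee_rot: [0.096, 0.995, -0.004, 0.006]
ft_force: [-3.6, -4.0, 9.6]
grip_width: 0.2
```

{"op": "servo_tool", "data": {"deltas": [[0,0,0,0.7,0],[0,0,0,1.2,0],[0,0,0,1.2,0]]}}

```text
time_s: 19.35
eef_pos: [465.7, 46.4, 86.7]
ee_rot: [0.096, 0.995, -0.004, 0.007]
ft_force: [-2.0, -4.2, 6.9]
grip_width: 0.3
```

{"op": "servo_tool", "data": {"deltas": [[0,0,0,1.5,0],[0,0,0,2.5,0],[0,0,0,2.5,0],[0,0,0,2.5,0]]}}

```text
time_s: 19.85
eef_pos: [466.1, 46.5, 86.2]
ee_rot: [0.096, 0.995, -0.004, 0.007]
ft_force: [-7.5, 2.6, 17.6]
grip_width: 0.4
```

```bash
python3 -c "
from h import *
fx()"
```

```text
t 19.85 fix TCP [-97.1   0.5  86.2] toolx head 168.97 tilt [ 0.0134 -0.0094 -0.9999] F fix [-7.9   1.04 17.64] w 0.43278936199749146
```

17.6 N at z = 86.2, which matches the hard stop. Retreat clear and check.

{"op": "servo_tool", "data": {"deltas": [[0,0,0,-15,0],[0,0,0,-60,0],[0,0,0,-110,0],[0,30,-20,-150,0],[0,60,-60,-170,0],[0,60,-110,-180,0],[0,60,-160,-180,0],[0,60,-200,-180,0],[0,60,-240,-180,0],[0,60,-280,-180,0],[0,60,-300,-180,0],[0,60,-300,-180,0]]}}

```text
time_s: 21.35
eef_pos: [347.1, -235.7, 267.4]
ee_rot: [0.097, 0.995, -0.004, 0.007]
ft_force: [0.4, 0.1, -0.6]
grip_width: 0.1
```

```bash
python3 z.py g | grep fix
```

```text
t 21.35 fix TCP [-158.8 -299.5  267.4] toolx head 168.83 tilt [ 0.0134 -0.0094 -0.9999] F fix [ 0.4   0.16 -0.59] w 0.1353824782754084
t 21.45 fix TCP [-158.7 -298.   267.3] toolx head 168.94 tilt [ 0.0135 -0.0089 -0.9999] F fix [-0.2   1.12  0.25] w 0.05951143172106747
```

View pics/gt.png

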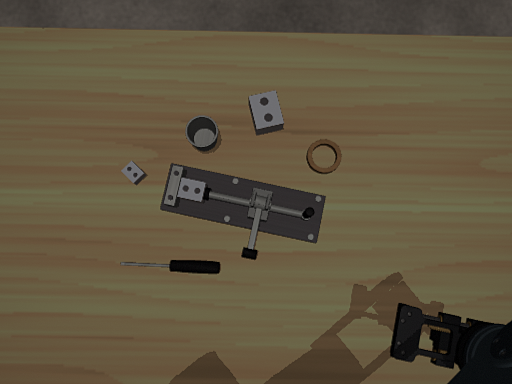

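View pics/gtz.png

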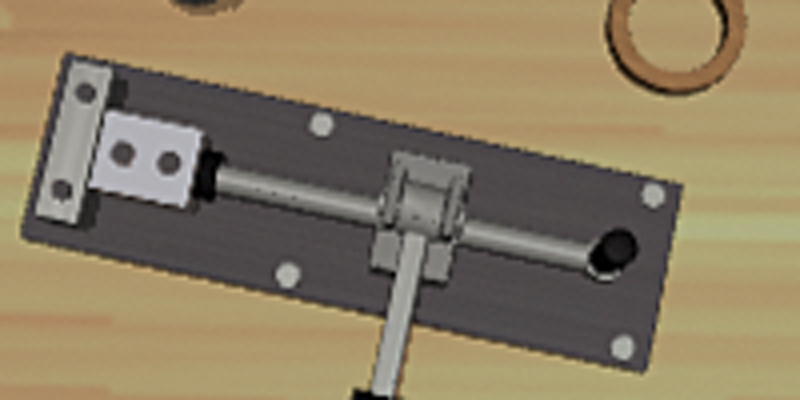

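View pics/gsz.png

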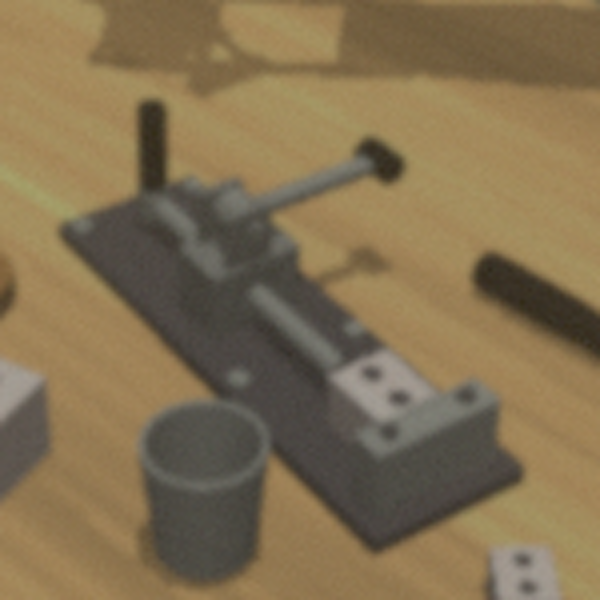

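The block is against the jaw, pad on the block, and the lever lies over to −x with its grip at about (249,253) in the top view. One numeric check before handing in.

```bash
python3 -c "
from h import *
s=np.load('fix.npy');c,n=np.cos(s[2]),np.sin(s[2])
w=lambda p:np.r_[s[0]+c*p[0]-n*p[1],s[1]+n*p[0]+c*p[1],p[2]]
inv=lambda P:np.round([c*(P[0]-s[0])+n*(P[1]-s[1]),-n*(P[0]-s[0])+c*(P[1]-s[1]),P[2]],1)
g=load('gs');t=load('gt')
for th in (1.75,1.85,1.92):
    a=np.radians(20)-th; p=w((100*np.sin(a),0,76+100*np.cos(a))); print(th,np.round((proj(g,p)-[195,165])*4),np.round(proj(t,p),1))
z=lambda x,y:np.array([155+x/4-.4,150+y/4-.4])
for q in [(107,111),(206,132),(187,208),(88,187)]: print(inv(at_z(t,z(*q),48)))
print('handle',inv(at_z(t,z(620,246),100)))
"
```

```text
1.75 [375. 131.] [249.3 252.3]
1.85 [376. 144.] [249.2 253. ]
1.92 [376. 154.] [249.2 253.2]
[ 18.9 164.8  48. ]
[ 19.1 114.   48. ]
[-20.3 114.7  48. ]
[-20.4 165.2  48. ]
handle [  0.4 -94.6 100. ]
```

```bash
python3 -c "
from h import *
print(ctrl.hand_in()); fx()"
```

```text
the job is handed in; nothing more can be done
None
the job is handed in; nothing more can be done
```

The block is clamped against the fixed jaw with the cam lever closed, and I handed the job in at about 21.5 s, with the gripper well clear of everything.

**What I did**
- **Push:** I pushed the rod handle forward with closed fingers until the block stopped at the jaw, then held about 11–12 N there for more than 1 s. The highest handle force I read was about 12 N.
- **Lever:** I pinched the lever grip by its flat ends and swung it over centre to closed. I then let go and pressed it onto its stop with about 18 N before retreating.

**Last checks**
- **Block:** its front edge measured at fixture y = 164.8–165.2 mm and its rear at 114–114.7 mm, so it is square and flush with the jaw.
- **Rod:** the handle measured at −94.6 mm, which puts the pad at about 115.4 mm against the 115 mm home position.
- **Lever:** the grip in the scene image matches 1.92 rad within about 2 px, and the press bottomed out at the expected height of about 86 mm.
- **Bystanders:** the screwdriver, tape roll and steel cup look unmoved in the top view; I did not measure them.

**What disagreed**
- The fixture plate measured about 327 mm long instead of 330 mm.
- The lever grip's triangulated position was up to 3 mm off its nominal place. Both differences are small enough to be calibration error.
- The barrel slid slightly between the fingers near the end of the swing, so the pinch alone did not confirm the stop. That is why I added the separate press.

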